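Free the stuck lid of a solder-paste jar

TASK

The screw lid of the solder-paste jar in the bench vise is stuck. Break it loose with a firm anticlockwise twist, then spin it off easily, letting it climb freely so that the soft thread is not strained, lift it off and set it down gently in the steel tray, flat and right way up. Leave the other things on the bench where they are.

Things in the scene. Friction and masses are not known exactly. Their poses are not given: they have to be found in the camera images.
- lid_mid (a point): centre, half-way up, of the red aluminium screw lid: ribbed, round, 60 mm across, 28 mm high, 110 to 200 g, open below, z up. It sits on the jar and stays upright. Anticlockwise seen from above unscrews it. A springy seal with dried paste holds it: a firm twist of about 1 N m (0.7 to 1.4) is needed for the first half radian or so; after that it turns almost freely
- jar_mouth (a point): centre of the rim of the white jar's mouth (axis of jar and lid, z up; rim 112 mm above the bench). The jar's body, 56 mm across, starts 3 mm below the lid. The coarse plastic thread lifts the lid several mm as it turns, takes well over a third of a turn, and has 1 mm of play. With the lid loose, over 45 N on the thread (pressing or pulling) damages it
- vise: grey bench vise, bolted down, that clamps the jar; origin on the bench under the jar's axis, the screw and its cross bar along its -x to 140 mm; 95 mm wide, jaw tops 70 mm above the bench
- tray_in (a point): centre of the inner floor, 3 mm above the bench, of the steel tray: inside 174 mm along its x by 124 mm along its y, walls 14 mm high over the bench; it is fixed
- board_mid (a point): middle of a loose green circuit board with parts on it, 100 x 150 mm, 17 mm high: leave alone
- adapter_mid (a point): middle of a loose black plastic adapter box, 62 x 88 x 24 mm: leave alone
- flux_mid (a point): middle, half-way up, of a small loose amber dropper bottle, 34 mm across, 85 mm high: leave standing
- spatula_mid (a point): middle of a loose steel spatula with a black handle, 180 mm long, 9 mm high: leave alone
Not all that is in view belongs to the job. Of the things shaped like the part that bears lid_mid, the red one is meant.

How it is judged:
By the outcome, as a careful person would: the job done as asked, in the order asked, and still so for the second after the job is handed in, with the robot touching nothing.
It also fails if it takes over 72 s, if anything falls off the work surface, if the arm or the gripper's body presses on something with over 40 N, if the wrist force passes 120 N, or if a joint passes its speed limit or range.

ROBOT

A 7-joint arm with a two-finger parallel gripper is mounted at the origin on the work surface. World frame = base frame: x ahead of the robot, y to its left, z up, the work surface at z = 0. Lengths are in m, angles in rad, forces in N, time in s.
With the tool pointing down it reaches from about 0.4 to 0.85 m from the base axis. Payload 10.4 kg.
Tool frame: the origin (TCP) lies between the finger pads; the fingertips stand 14 mm ahead of it and the grasp point (between the pads) lies 5 mm behind it; z points along the fingers, y is the direction in which the jaws open and shut (so a half turn about z gives the same grasp; the last joint's range is limited). The gripper opens to 87 mm and grips with 3 to 60 N. Pads are 19 mm wide; open, the fingers measure 117 mm over their backs; the gripper's body (75 mm by 190 mm) begins 51 mm behind the grasp point.
Start: joints at [1.121, 0.332, -0.065, 1.46, 0.022, 1.35, -0.088], TCP at [0.259, -0.569, 0.237] pointing down, gripper open.
Joint ranges: [-2.6, 2.6], [-0.5, 2.12], [-1.47, 1.34], [0.16, 2.42], [-1.27, 4.41], [0.06, 2.06], [-2.6, 2.6]. Speed limits (rad/s): [2.22, 2.22, 2.79, 2.79, 3.14, 3.14, 3.14].

INTERFACE

Orientations are given as a unit quaternion [x, y, z, w].
In Python, from bench import readout, camera, calibration, order gives the robot as it stands.
- The arm moves only by the tool apply_moves, never from a script. Its argument "deltas" is a list of rows, each an object with "translation": the shift along the world's x, y, z in m, a list of three; "turn": the turn, a rotation vector about the world's x, y, z in rad, a list of three; "hand": the finger opening in m, from 0 to 0.087. A call has 1 to 5 rows; each row shifts and turns the pose as measured when the row begins; what a row does not reach is not made up. A row lasts 1/10 s, in which the tool goes at most 50 mm and 8.59 degrees, less where a joint would pass 70% of its speed; a pose out of reach is approached as far as the arm can. A call with a gripper value outside its range is refused whole. The fingers move at their own pace and stop on an object; "newtons" is the grip in N (left out, the last holds). Time passes only in rows, so rows that do not move let the fingers close. It gives the time, the measured TCP pose, the force and the opening at its end, in the units of the state.
- readout.read_state(): the state, without advancing time (a new reading comes with each control period).
- camera(name): name is "side" or "top"; returns the picture (480x640x3 uint8, red, green, blue); there is no depth.
- calibration(name): a dict with "fx", "fy", "cx", "cy" (pixels), "D" ([k1, k2, p1, p2, k3] as OpenCV has them; the pictures are not rectified), "extrinsics" (4x4, takes a point from world to camera coordinates). Camera axes: x right, y down, z forward; pixel columns grow to the right and rows downward; lengths in m; the calibration is good to about 2 mm. A picture is of the moment at which its call begins. calibration takes no time and is no camera call.
- order.close_job(): hands the job in, once; it reports no verdict.
The state is a dict: "time": time; "joint_positions": joint angles; "joint_vel": joint speeds; "joint_torque": joint torques, N m; "ee_pos": TCP position; "eef_rot": TCP orientation; "ft_force": force on the tool from outside, world axes, zero at the start; "torque": the same for the moment, N m; "width": finger opening in m.
Only numpy, scipy, OpenCV 4.12 (cv2) and the standard library are available. Lean on these libraries where they do the work, as an engineer would, in place of code of your own. Each camera call takes 0.05 s, during which the arm holds its last target. There are 200 camera calls.

## Working session

There is one attempt and no reset: what is moved stays moved. The work goes in short steps, Python scripts to look and compute and a tool call to move; the robot and the scene stay as the last step left them, time stands still between calls to the robot, and variables do not carry over. Pictures are saved under pics/ and viewed, about 8 in all and at most 12, crops included, and the job is handed in when it is done.

Besides the shell and the picture viewer there is one more tool, called after "Request:" by a JSON object that holds its "api" and its "payload". apply_moves: Moves the arm, as the interface text tells. Its arguments: {"type":"object","properties":{"deltas":{"type":"array","items":{"type":"object","properties":{"translation":{"type":"array","items":{"type":"number"}},"turn":{"type":"array","items":{"type":"number"}},"hand":{"type":"number"}}}},"newtons":{"type":"number"}},"required":["deltas"]}

```bash
mkdir -p pics; ls; python3 - <<'E'
from bench import readout,camera,calibration
import cv2,numpy as np
print(readout.read_state())
for n in("side","top"):
    im=camera(n); cv2.imwrite(f"pics/{n}0.png",im[:,:,::-1]); c=calibration(n)
    print(n,{k:np.round(v,4).tolist() for k,v in c.items()})
E
```

```text
pics
{'time': 0.0, 'joint_positions': array([ 1.12139477,  0.3328744 , -0.06471563,  1.46095593,  0.0215775 ,
        1.34989611, -0.08851884]), 'joint_vel': array([-0.00024464,  0.00074052, -0.00072644, -0.000148  ,  0.00012994,
       -0.00125924,  0.0008483 ]), 'joint_torque': array([-1.52945449e-03, -6.23256969e+01,  2.32926279e-02, -3.89891267e+01,
       -6.14477182e-02,  3.98112356e-02,  1.55512544e-04]), 'ee_pos': array([ 0.25858102, -0.5685882 ,  0.2357454 ]), 'eef_rot': array([ 9.77314779e-01,  2.11790708e-01, -1.72035199e-04, -6.98793084e-04]), 'ft_force': array([-0.97255586,  0.46631338,  0.27763643]), 'torque': array([-0.04866701,  0.00399757,  0.02664327]), 'width': 0.08695855948902675}
side {'fx': 489.4079, 'fy': 489.4079, 'cx': 318.6764, 'cy': 233.9023, 'D': [-0.0334, 0.0, 0.0, 0.0, 0.0], 'extrinsics': [[-0.9102, -0.4137, -0.0214, 0.4606], [-0.207, 0.499, -0.8415, 0.2196], [0.3588, -0.7615, -0.5398, 0.813], [0.0, 0.0, 0.0, 1.0]]}
top {'fx': 456.0637, 'fy': 456.0637, 'cx': 317.2122, 'cy': 239.4931, 'D': [-0.0672, 0.0, 0.0, 0.0, 0.0], 'extrinsics': [[0.004, -1.0, 0.0042, -0.083], [-0.9992, -0.0042, -0.0391, 0.5623], [0.0391, -0.004, -0.9992, 1.1062], [0.0, 0.0, 0.0, 1.0]]}
```

View pics/side0.png

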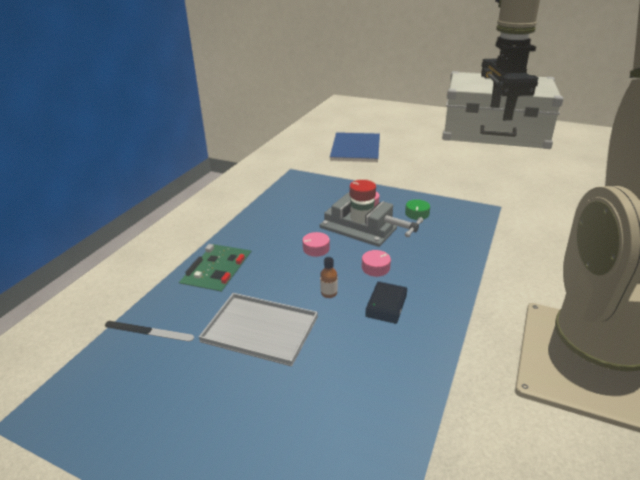

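View pics/top0.png

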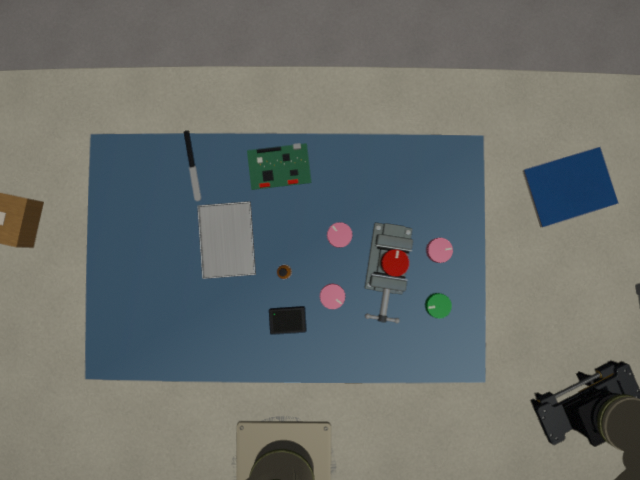

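Pictures 1–2: the red lid in the vise is at side (362,190), top (395,263). The tray is at top (227,240), side (260,327). The pink and green lids are decoys. The flux bottle is at top (284,271). Next I measure the lid, vise and tray.

```bash
cat > h.py <<'E'
import cv2,numpy as np
from bench import readout,camera,calibration
def und(n,p):
    c=calibration(n);K=np.array([[c['fx'],0,c['cx']],[0,c['fy'],c['cy']],[0,0,1]])
    return cv2.undistortPoints(np.float64(p).reshape(-1,1,2),K,np.float64(c['D'])).reshape(-1,2)
def tri(ps,pt):
    P=[np.array(calibration(n)['extrinsics'])[:3] for n in("side","top")]
    X=cv2.triangulatePoints(*P,und("side",ps).T,und("top",pt).T);return (X[:3]/X[3]).T
def plane(n,p,z):
    E=np.array(calibration(n)['extrinsics']);R=E[:3,:3];o=-R.T@E[:3,3]
    d=np.c_[und(n,p),np.ones(len(und(n,p)))]@R; return o+d*((z-o[2])/d[:,2])[:,None]
def proj(n,X):
    c=calibration(n);K=np.array([[c['fx'],0,c['cx']],[0,c['fy'],c['cy']],[0,0,1]]);E=np.array(c['extrinsics'])
    return cv2.projectPoints(np.float64(X).reshape(-1,1,3),cv2.Rodrigues(E[:3,:3])[0],E[:3,3],K,np.float64(c['D']))[0].reshape(-1,2)
def red(im,near,r=40):
    h=cv2.cvtColor(im,cv2.COLOR_RGB2HSV)
    m=(((h[...,0]<6)|(h[...,0]>176))&(h[...,1]>190)&(h[...,2]>70)).astype(np.uint8)
    w=np.zeros_like(m);cv2.circle(w,near,r,1,-1);m=cv2.morphologyEx(m*w,cv2.MORPH_CLOSE,np.ones((5,5)))
    c=max(cv2.findContours(m,0,2)[0],key=cv2.contourArea);return cv2.convexHull(c)
def cen(c): # centre & area of the hull
    M=cv2.moments(c);return np.array([M['m10'],M['m01']])/M['m00'],M['m00'],cv2.boundingRect(c)
E
python3 - <<'E'
from h import *
S=cv2.imread('pics/side0.png')[:,:,::-1].copy();T=cv2.imread('pics/top0.png')[:,:,::-1].copy()
a=cen(red(S,(362,190),20));b=cen(red(T,(395,263),20));print(a,b);L=tri(a[0],b[0]);print("lid_mid",L, [plane(n,p,.113) for n,p in(("side",a[0]),("top",b[0]))])
# tray: bright low-sat region
def quad(im,box):
    x,y,w,h=box;hs=cv2.cvtColor(im,cv2.COLOR_RGB2HSV)[y:y+h,x:x+w]
    m=(hs[...,1]<70).astype(np.uint8);m=cv2.morphologyEx(m,cv2.MORPH_CLOSE,np.ones((7,7)))
    c=max(cv2.findContours(m,0,2)[0],key=cv2.contourArea);q=cv2.approxPolyDP(cv2.convexHull(c),8,True)
    return q.reshape(-1,2)+[x,y]
qt=quad(T,(190,195,75,90));qs=quad(S,(195,288,130,78));print(qt.tolist(),qs.tolist())
print(plane("top",qt,.014).round(3),plane("side",qs,.014).round(3))
A=np.hstack([cv2.resize(S[150:250,300:440],(560,400)),cv2.resize(T[210:335,350:410],(192,400))])
cv2.imwrite('pics/crop.png',A[:,:,::-1])
E
```

```text
Traceback (most recent call last):
  File "h.py", line 19, in red
    c=max(cv2.findContours(m,0,2)[0],key=cv2.contourArea);return cv2.convexHull(c)
ValueError: max() iterable argument is empty
```

```bash
cat > m.py <<'E'
from h import *
S=cv2.imread('pics/side0.png')[:,:,::-1].copy();T=cv2.imread('pics/top0.png')[:,:,::-1].copy()
for im,(x,y) in((S,(362,190)),(T,(395,263))):
    h=cv2.cvtColor(im,cv2.COLOR_RGB2HSV);print([h[y+d,x].tolist() for d in(-12,-8,-4,0,4,8,12)])
a=cen(red(S,(362,190),22));b=cen(red(T,(395,263),22));print(a,b);L=tri(a[0],b[0]);print("lid_mid",L, [plane(n,p,.113) for n,p in(("side",a[0]),("top",b[0]))])
def quad(im,box):
    x,y,w,h=box;hs=cv2.cvtColor(im,cv2.COLOR_RGB2HSV)[y:y+h,x:x+w]
    m=(hs[...,1]<70).astype(np.uint8);m=cv2.morphologyEx(m,cv2.MORPH_CLOSE,np.ones((7,7)))
    c=max(cv2.findContours(m,0,2)[0],key=cv2.contourArea);q=cv2.approxPolyDP(cv2.convexHull(c),8,True)
    return q.reshape(-1,2)+[x,y]
qt=quad(T,(190,203,75,82));qs=quad(S,(195,288,130,78));print(qt.tolist(),qs.tolist())
print(plane("top",qt,.014).round(3),plane("side",qs,.014).round(3))
A=np.hstack([cv2.resize(S[150:250,300:440],(560,400)),cv2.resize(T[210:335,350:410],(192,400))])
cv2.imwrite('pics/crop.png',A[:,:,::-1])
E
sed -i 's/>190)/>150)/;s/<6)/<9)/;s/>176/>172/' h.py; python3 m.py
```

```text
[[18, 47, 212], [1, 175, 191], [2, 177, 193], [2, 172, 176], [2, 106, 101], [2, 112, 100], [22, 32, 183]]
[[2, 200, 140], [3, 151, 145], [2, 231, 138], [3, 237, 141], [2, 235, 141], [2, 234, 143], [2, 230, 134]]
(array([362.67379679, 185.79946524]), 187.0, (351, 181, 24, 11)) (array([394.95440821, 262.56733092]), 552.0, (382, 250, 27, 27))
lid_mid [[ 0.50761444 -0.25310467  0.11746812]] [array([[ 0.51021433, -0.26151966,  0.113     ]]), array([[ 0.50787505, -0.2537659 ,  0.113     ]])]
[[250, 203], [255, 274], [202, 278], [197, 203]] [[195, 335], [232, 292], [318, 313], [294, 365]]
[[0.651 0.085 0.014]
 [0.478 0.071 0.014]
 [0.467 0.201 0.014]
 [0.651 0.216 0.014]] [[0.651 0.217 0.014]
 [0.656 0.088 0.014]
 [0.472 0.077 0.014]
 [0.456 0.209 0.014]]
```

View pics/crop.png

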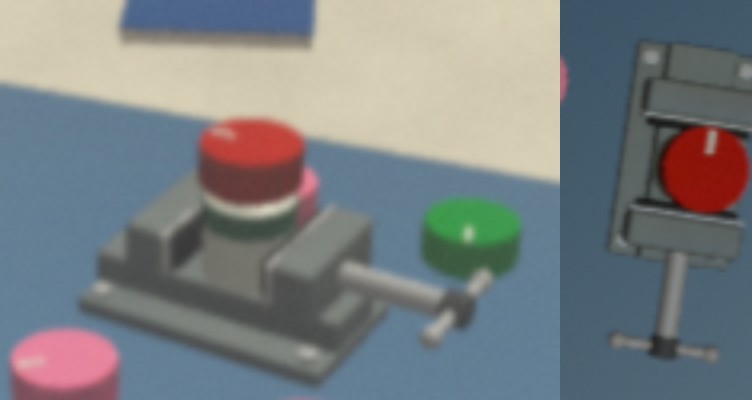

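Picture 3: the side mask covers just the lid's top face, so the triangulated top is at z≈0.117. That gives lid_mid ≈ (0.508, -0.254, 0.103) with the lid's bottom edge near 0.089. Now I travel there while winding clockwise.

Request:
{"api": "apply_moves", "payload": {"deltas": [{"translation": [0.025,0.032,0],"turn": [0,0,-0.14],"hand": 0.087},{"translation": [0.025,0.032,0],"turn": [0,0,-0.14],"hand": 0.087},{"translation": [0.025,0.032,0],"turn": [0,0,-0.14],"hand": 0.087},{"translation": [0.025,0.032,0],"turn": [0,0,-0.14],"hand": 0.087},{"translation": [0.025,0.032,0],"turn": [0,0,-0.14],"hand": 0.087}]}}

```text
time: 0.6
ee_pos: [0.3799, -0.4073, 0.2328]
eef_rot: [0.988, -0.153, -0.002, -0.002]
ft_force: [0.1, 0.3, 0.6]
width: 0.0868
```

```bash
cat > st.py <<'E'
from h import *
from scipy.spatial.transform import Rotation as R
s=readout.read_state();r=R.from_quat(s['eef_rot']);m=r.as_matrix()
print(round(s['time'],2),"pos",s['ee_pos'].round(4),"yaw",round(np.arctan2(m[1,0],m[0,0]),3),"tilt",m[:2,2].round(4),"j",s['joint_positions'].round(2),"F",s['ft_force'].round(1),"M",s['torque'].round(2),"w",round(s['width'],4))
E
python3 st.py
```

```text
0.6 pos [ 0.3799 -0.4073  0.2328] yaw -0.307 tilt [-0.0039  0.005 ] j [ 0.83  0.19 -0.11  1.64  0.02  1.31 -1.15] F [0.1 0.3 0.6] M [ 0.06 -0.03 -0.05] w 0.0868
```

Request:
{"api": "apply_moves", "payload": {"deltas": [{"translation": [0.026,0.031,0],"turn": [0,0,-0.12],"hand": 0.087},{"translation": [0.026,0.031,0],"turn": [0,0,-0.12],"hand": 0.087},{"translation": [0.026,0.031,-0.005],"turn": [0,0,-0.12],"hand": 0.087},{"translation": [0.026,0.031,-0.01],"turn": [0,0,-0.12],"hand": 0.087},{"translation": [0.022,0.029,-0.01],"turn": [0,0,-0.12],"hand": 0.087}]}}

```text
time: 1.1
ee_pos: [0.5102, -0.2466, 0.2075]
eef_rot: [0.893, -0.45, -0.001, -0.003]
ft_force: [0.5, -0.2, -0.4]
width: 0.0868
```

```bash
python3 st.py; python3 - <<'E'
from h import *
S=camera("side");cv2.imwrite('pics/s1.png',cv2.resize(S[120:260,270:470],(800,560),interpolation=cv2.INTER_CUBIC)[:,:,::-1])
E
```

```text
1.1 pos [ 0.5102 -0.2466  0.2075] yaw -0.933 tilt [0.0004 0.0061] j [ 0.54  0.23 -0.19  1.65  0.04  1.26 -2.16] F [ 0.5 -0.2 -0.4] M [ 0.08 -0.03 -0.02] w 0.0868
```

View pics/s1.png

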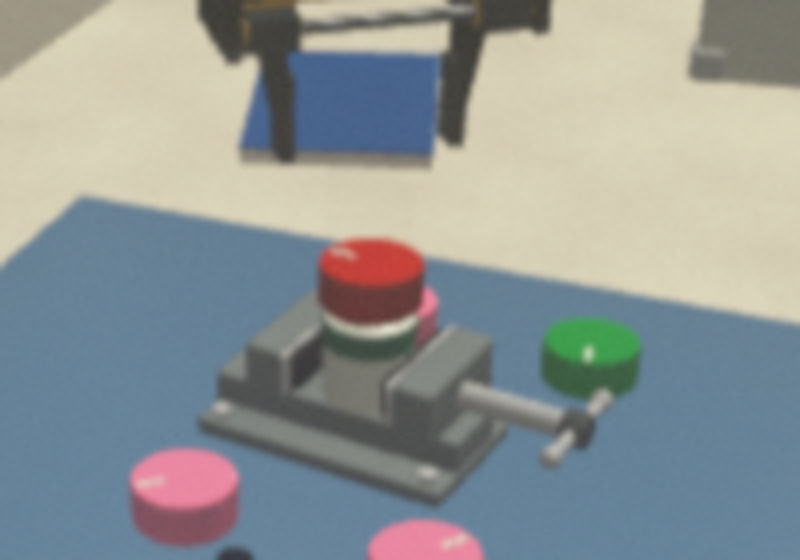

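Picture 4: the gripper is behind and above the lid, fingers clear. The lid's top centre is unchanged at full-frame (363,186). I correct xy and descend.

Request:
{"api": "apply_moves", "payload": {"deltas": [{"translation": [-0.002,-0.007,-0.025],"turn": [0,0,0],"hand": 0.087},{"translation": [0,0,-0.025],"turn": [0,0,0],"hand": 0.087},{"translation": [0,0,-0.025],"turn": [0,0,0],"hand": 0.087},{"translation": [0,0,-0.015],"turn": [0,0,0],"hand": 0.087},{"translation": [0,0,0],"turn": [0,0,0],"hand": 0.087}]}}

```text
time: 1.65
ee_pos: [0.5116, -0.2426, 0.1109]
eef_rot: [0.894, -0.448, -0.004, -0.005]
ft_force: [0.5, -0.0, -0.2]
width: 0.0871
```

```bash
python3 st.py
```

```text
1.65 pos [ 0.5116 -0.2426  0.1109] yaw -0.929 tilt [-0.0023  0.0122] j [ 0.53  0.32 -0.19  1.75  0.06  1.08 -2.18] F [ 0.5 -0.  -0.2] M [ 0.12  0.07 -0.04] w 0.0871
```

Request:
{"api": "apply_moves", "payload": {"deltas": [{"translation": [-0.003,-0.01,0],"turn": [-0.012,-0.002,0],"hand": 0.087},{"translation": [0,0,0],"turn": [0,0,0],"hand": 0.087}]}}

```text
time: 1.85
ee_pos: [0.5083, -0.254, 0.1116]
eef_rot: [0.894, -0.448, 0.0, 0.001]
ft_force: [-0.3, 0.0, 1.0]
width: 0.0869
```

```bash
python3 st.py; python3 - <<'E'
from h import *
S=camera("side");cv2.imwrite('pics/s2.png',cv2.resize(S[120:260,270:470],(800,560),interpolation=cv2.INTER_CUBIC)[:,:,::-1])
E
```

```text
1.85 pos [ 0.5083 -0.254   0.1116] yaw -0.929 tilt [-0.0003 -0.001 ] j [ 0.54  0.32 -0.19  1.75  0.07  1.07 -2.17] F [-0.3  0.   1. ] M [ 0.08  0.01 -0.01] w 0.0869
```

View pics/s2.png

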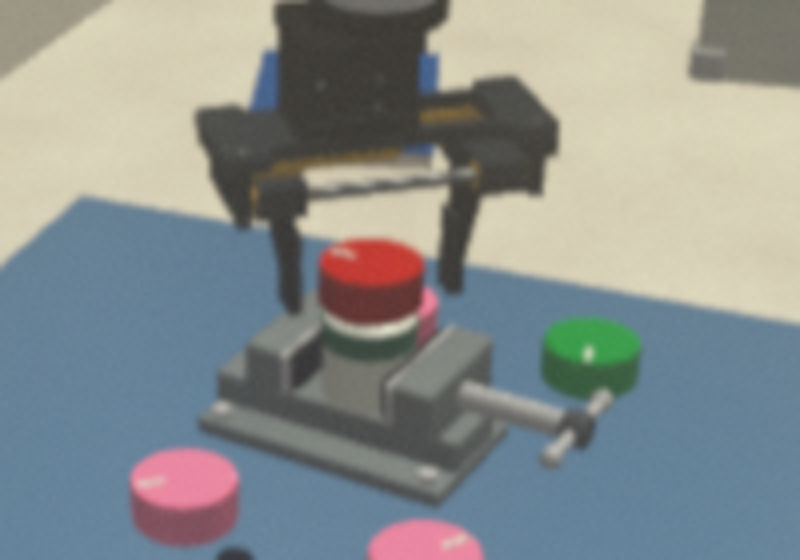

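Picture 5: the fingers straddle the lid, with tips at crop (292,310) and (452,292). Their midpoint column is 372 and the lid's is 371. I lower 8 mm and close lightly first to check centring.

Request:
{"api": "apply_moves", "payload": {"deltas": [{"translation": [0,0,-0.008],"turn": [0,0,0],"hand": 0.087},{"translation": [0,0,0],"turn": [0,0,0],"hand": 0.05},{"translation": [0,0,0],"turn": [0,0,0],"hand": 0.05},{"translation": [0,0,0],"turn": [0,0,0],"hand": 0.05}], "newtons": 10}}

```text
time: 2.3
ee_pos: [0.5099, -0.2535, 0.1053]
eef_rot: [0.894, -0.448, 0.002, -0.0]
ft_force: [0.4, 0.9, 0.5]
width: 0.0704
```

```bash
python3 st.py
```

```text
2.3 pos [ 0.5099 -0.2535  0.1053] yaw -0.929 tilt [ 0.0035 -0.0015] j [ 0.54  0.33 -0.19  1.76  0.07  1.06 -2.17] F [0.4 0.9 0.5] M [0.1  0.04 0.02] w 0.0704
```

Request:
{"api": "apply_moves", "payload": {"deltas": [{"translation": [-0.001,0,-0.002],"turn": [0,0.003,0],"hand": 0.05},{"translation": [0,0,0],"turn": [0,0,0],"hand": 0.05},{"translation": [0,0,0],"turn": [0,0,0],"hand": 0.05},{"translation": [0,0,0],"turn": [0,0,0],"hand": 0.05}], "newtons": 10}}

```text
time: 2.7
ee_pos: [0.5084, -0.2538, 0.1032]
eef_rot: [0.894, -0.448, 0.0, 0.001]
ft_force: [-1.2, -0.9, -0.1]
width: 0.0593
```

```bash
python3 st.py
```

```text
2.7 pos [ 0.5084 -0.2538  0.1032] yaw -0.929 tilt [-0.0005 -0.0019] j [ 0.54  0.33 -0.19  1.76  0.07  1.06 -2.17] F [-1.2 -0.9 -0.1] M [0.01 0.21 0.03] w 0.0593
```

Centred grip (width 59 mm, side forces about 1 N). I go to full grip and start the breaking twist.

Request:
{"api": "apply_moves", "payload": {"deltas": [{"translation": [0,0,0],"turn": [0,0,0],"hand": 0.05},{"translation": [0,0,0],"turn": [0,0,0],"hand": 0.05},{"translation": [0,0,0],"turn": [0,0,0.06],"hand": 0.05},{"translation": [0,0,0],"turn": [0,0,0.06],"hand": 0.05}], "newtons": 60}}

```text
time: 3.1
ee_pos: [0.5085, -0.2538, 0.1035]
eef_rot: [0.919, -0.394, 0.0, 0.001]
ft_force: [-0.7, 1.7, 3.3]
width: 0.0591
```

```bash
python3 st.py
```

```text
3.1 pos [ 0.5085 -0.2538  0.1035] yaw -0.809 tilt [ 0.0002 -0.0012] j [ 0.55  0.33 -0.2   1.76  0.08  1.06 -2.06] F [-0.7  1.7  3.3] M [ 0.23  0.36 -1.02] w 0.0591
```

Request:
{"api": "apply_moves", "payload": {"deltas": [{"translation": [0,0,0.0003],"turn": [0,0,0.08],"hand": 0.05},{"translation": [0,0,0.0003],"turn": [0,0,0.08],"hand": 0.05}]}}

```text
time: 3.3
ee_pos: [0.5085, -0.2536, 0.1041]
eef_rot: [0.948, -0.318, 0.0, -0.0]
ft_force: [-0.6, 0.5, -1.5]
width: 0.059
```

```bash
python3 st.py
```

```text
3.3 pos [ 0.5085 -0.2536  0.1041] yaw -0.647 tilt [0.0008 0.0002] j [ 0.58  0.33 -0.23  1.76  0.08  1.06 -1.9 ] F [-0.6  0.5 -1.5] M [ 0.17  0.08 -0.83] w 0.059
```

Request:
{"api": "apply_moves", "payload": {"deltas": [{"translation": [0,0,0.0002],"turn": [0,0,0.08],"hand": 0.05},{"translation": [0,0,0.0002],"turn": [0,0,0.08],"hand": 0.05},{"translation": [0,0,0.0002],"turn": [0,0,0.08],"hand": 0.05}]}}

```text
time: 3.6
ee_pos: [0.5082, -0.2534, 0.1046]
eef_rot: [0.98, -0.198, -0.0, -0.001]
ft_force: [-0.4, 0.2, -0.4]
width: 0.0589
```

```bash
python3 st.py; python3 - <<'E'
from h import *
S=camera("side");cv2.imwrite('pics/s3.png',cv2.resize(S[120:260,270:470],(800,560),interpolation=cv2.INTER_CUBIC)[:,:,::-1])
E
```

```text
3.6 pos [ 0.5082 -0.2534  0.1046] yaw -0.399 tilt [0.0001 0.0013] j [ 0.61  0.33 -0.27  1.76  0.1   1.06 -1.66] F [-0.4  0.2 -0.4] M [ 0.01  0.21 -0.04] w 0.0589
```

View pics/s3.png

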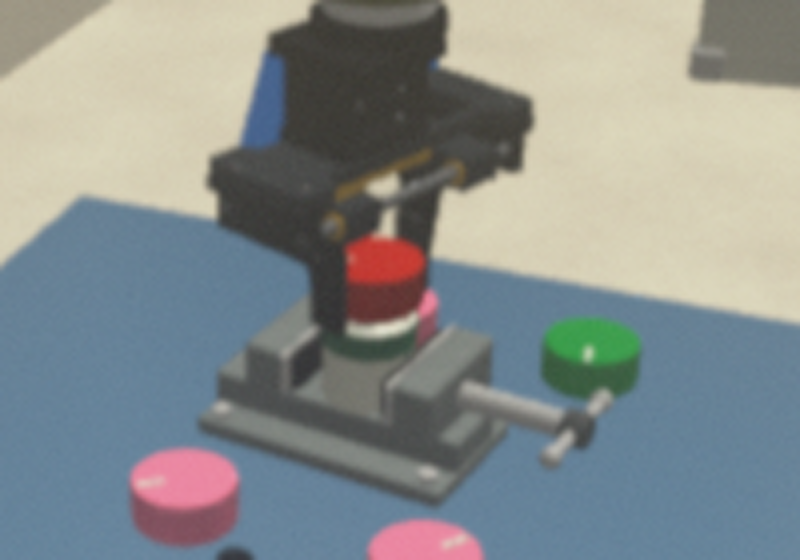

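Picture 6: the mark moved with the lid to crop (350,258) and the moment fell to about 0, so the lid is loose. I ease the grip to 20 N, which caps the thread force through slip, and spin while following Fz.

Request:
{"api": "apply_moves", "payload": {"deltas": [{"translation": [0,0,0],"turn": [0,0,0.02],"hand": 0.05},{"translation": [0,0,0.0003],"turn": [0,0,0.1],"hand": 0.05},{"translation": [0,0,0.0003],"turn": [0,0,0.1],"hand": 0.05},{"translation": [0,0,0.0003],"turn": [0,0,0.1],"hand": 0.05}], "newtons": 20}}

```text
time: 4.05
ee_pos: [0.5084, -0.2528, 0.1051]
eef_rot: [0.999, -0.034, -0.0, -0.001]
ft_force: [-0.2, -0.1, -1.5]
width: 0.0596
```

```bash
python3 st.py
```

```text
4.05 pos [ 0.5084 -0.2528  0.1051] yaw -0.068 tilt [-0.0004  0.002 ] j [ 0.65  0.34 -0.31  1.75  0.12  1.07 -1.35] F [-0.2 -0.1 -1.5] M [-0.03  0.09 -0.02] w 0.0596
```

Request:
{"api": "apply_moves", "payload": {"deltas": [{"translation": [0,-0.0003,0.0002],"turn": [-0.001,0,0.1],"hand": 0.05},{"translation": [0,-0.0002,0.0003],"turn": [0,0,0.1],"hand": 0.05},{"translation": [0,-0.0002,0.0002],"turn": [0,0,0.1],"hand": 0.05},{"translation": [0,0,0.0003],"turn": [0,0,0.1],"hand": 0.05}]}}

```text
time: 4.45
ee_pos: [0.5088, -0.2535, 0.1063]
eef_rot: [0.985, 0.171, 0.0, -0.0]
ft_force: [-1.3, 0.7, 0.8]
width: 0.0592
```

```bash
python3 st.py
```

```text
4.45 pos [ 0.5088 -0.2535  0.1063] yaw 0.343 tilt [0.0001 0.0005] j [ 0.7   0.34 -0.38  1.75  0.14  1.07 -0.95] F [-1.3  0.7  0.8] M [ 0.12  0.19 -0.22] w 0.0592
```

Request:
{"api": "apply_moves", "payload": {"deltas": [{"translation": [-0.0002,0,0.0003],"turn": [0,0,0.1],"hand": 0.05},{"translation": [0,0,0.0003],"turn": [0,0,0.1],"hand": 0.05},{"translation": [0,0,0.0003],"turn": [0,0,0.1],"hand": 0.05},{"translation": [0,0,0.0003],"turn": [0,0,0.1],"hand": 0.05}]}}

```text
time: 4.85
ee_pos: [0.5088, -0.2531, 0.108]
eef_rot: [0.93, 0.368, 0.0, -0.0]
ft_force: [-1.2, -0.2, 0.5]
width: 0.0593
```

```bash
python3 st.py
```

```text
4.85 pos [ 0.5088 -0.2531  0.108 ] yaw 0.754 tilt [0.0002 0.0009] j [ 0.75  0.35 -0.44  1.74  0.17  1.08 -0.56] F [-1.2 -0.2  0.5] M [-0.02  0.3  -0.12] w 0.0593
```

Request:
{"api": "apply_moves", "payload": {"deltas": [{"translation": [-0.0002,0,0.0003],"turn": [0,0,0.1],"hand": 0.05},{"translation": [0,0,0.0003],"turn": [0,0,0.1],"hand": 0.05},{"translation": [0,0,0.0003],"turn": [0,0,0.1],"hand": 0.05},{"translation": [0,0,0.0003],"turn": [0,0,0.1],"hand": 0.05}]}}

```text
time: 5.25
ee_pos: [0.5087, -0.253, 0.1097]
eef_rot: [0.835, 0.55, 0.0, -0.0]
ft_force: [-1.8, 0.1, 0.5]
width: 0.0593
```

```bash
python3 st.py
```

```text
5.25 pos [ 0.5087 -0.253   0.1097] yaw 1.165 tilt [-0.0001  0.0011] j [ 0.8   0.36 -0.5   1.74  0.19  1.09 -0.17] F [-1.8  0.1  0.5] M [ 0.03  0.21 -0.1 ] w 0.0593
```

Request:
{"api": "apply_moves", "payload": {"deltas": [{"translation": [0,0,0.0003],"turn": [0,0,0.1],"hand": 0.05},{"translation": [0,0,0.0003],"turn": [0,0,0.1],"hand": 0.05},{"translation": [0,0,0.0003],"turn": [0,0,0.1],"hand": 0.05},{"translation": [0,0,0.0003],"turn": [0,0,0.1],"hand": 0.05}]}}

```text
time: 5.65
ee_pos: [0.5085, -0.2529, 0.1113]
eef_rot: [0.705, 0.709, -0.0, -0.001]
ft_force: [-2.0, -0.4, 2.7]
width: 0.0595
```

```bash
python3 st.py
```

```text
5.65 pos [ 0.5085 -0.2529  0.1113] yaw 1.575 tilt [-0.0012  0.0009] j [ 0.86  0.37 -0.57  1.74  0.22  1.1   0.22] F [-2.  -0.4  2.7] M [-0.13  0.32 -0.22] w 0.0595
```

Fz is +2.7 N, so the thread is pushing up. I climb a little faster.

Request:
{"api": "apply_moves", "payload": {"deltas": [{"translation": [0,0,0.0005],"turn": [0,0.001,0.1],"hand": 0.05},{"translation": [0,0,0.0004],"turn": [0,0,0.1],"hand": 0.05},{"translation": [0,0,0.0004],"turn": [0,0,0.1],"hand": 0.05},{"translation": [0,0,0.0004],"turn": [0,0,0.1],"hand": 0.05}]}}

```text
time: 6.05
ee_pos: [0.5084, -0.2529, 0.1131]
eef_rot: [0.546, 0.838, -0.001, -0.001]
ft_force: [-1.0, -0.5, -0.1]
width: 0.0591
```

```bash
python3 st.py
```

```text
6.05 pos [ 0.5084 -0.2529  0.1131] yaw 1.986 tilt [-0.0027  0.0001] j [ 0.91  0.38 -0.64  1.73  0.25  1.11  0.61] F [-1.  -0.5 -0.1] M [ 0.    0.12 -0.05] w 0.0591
```

Request:
{"api": "apply_moves", "payload": {"deltas": [{"translation": [0,0,0.0003],"turn": [0,-0.002,0.1],"hand": 0.05},{"translation": [0,0,0.0003],"turn": [0,0,0.1],"hand": 0.05},{"translation": [0,0,0.0003],"turn": [0,0,0.1],"hand": 0.05},{"translation": [0,0,0.0003],"turn": [0,0,0.1],"hand": 0.05}]}}

```text
time: 6.45
ee_pos: [0.5082, -0.2529, 0.1147]
eef_rot: [0.364, 0.931, -0.0, -0.0]
ft_force: [-1.4, 0.4, 0.1]
width: 0.0591
```

```bash
python3 st.py
```

```text
6.45 pos [ 0.5082 -0.2529  0.1147] yaw 2.397 tilt [-0.001  -0.0004] j [ 0.97  0.4  -0.71  1.73  0.28  1.12  1.  ] F [-1.4  0.4  0.1] M [-0.01  0.16 -0.11] w 0.0591
```

Request:
{"api": "apply_moves", "payload": {"deltas": [{"translation": [0,0,0.0003],"turn": [0,0,0.1],"hand": 0.05},{"translation": [0,0,0.0003],"turn": [0,0,0.1],"hand": 0.05},{"translation": [0,0,0.0003],"turn": [0,0,0.1],"hand": 0.05},{"translation": [0,0,0.0003],"turn": [0,0,0.1],"hand": 0.05}]}}

```text
time: 6.85
ee_pos: [0.508, -0.253, 0.1164]
eef_rot: [0.166, 0.986, -0.001, -0.001]
ft_force: [-1.2, -0.7, 0.8]
width: 0.0597
```

```bash
python3 st.py
```

```text
6.85 pos [ 0.508  -0.253   0.1164] yaw 2.807 tilt [-0.0012 -0.0009] j [ 1.02  0.42 -0.78  1.73  0.32  1.13  1.38] F [-1.2 -0.7  0.8] M [-0.04  0.2  -0.13] w 0.0597
```

Request:
{"api": "apply_moves", "payload": {"deltas": [{"translation": [0,0,0.0003],"turn": [0,0,0.1],"hand": 0.05},{"translation": [0,0,0.0003],"turn": [0,0,0.1],"hand": 0.05},{"translation": [0,0,0.0003],"turn": [0,0,0.1],"hand": 0.05},{"translation": [0,0,0.0003],"turn": [0,0,0.1],"hand": 0.05}]}}

```text
time: 7.25
ee_pos: [0.508, -0.2531, 0.118]
eef_rot: [-0.038, 0.999, -0.001, -0.001]
ft_force: [-0.9, 0.4, -0.4]
width: 0.0594
```

```bash
python3 st.py
```

```text
7.25 pos [ 0.508  -0.2531  0.118 ] yaw -3.066 tilt [-0.001  -0.0014] j [ 1.08  0.44 -0.86  1.72  0.36  1.15  1.77] F [-0.9  0.4 -0.4] M [ 0.14  0.09 -0.1 ] w 0.0594
```

```bash
python3 - <<'E'
from h import *
S=camera("side");cv2.imwrite('pics/s4.png',cv2.resize(S[120:260,270:470],(800,560),interpolation=cv2.INTER_CUBIC)[:,:,::-1])
E
```

```text
(no output)
```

View pics/s4.png

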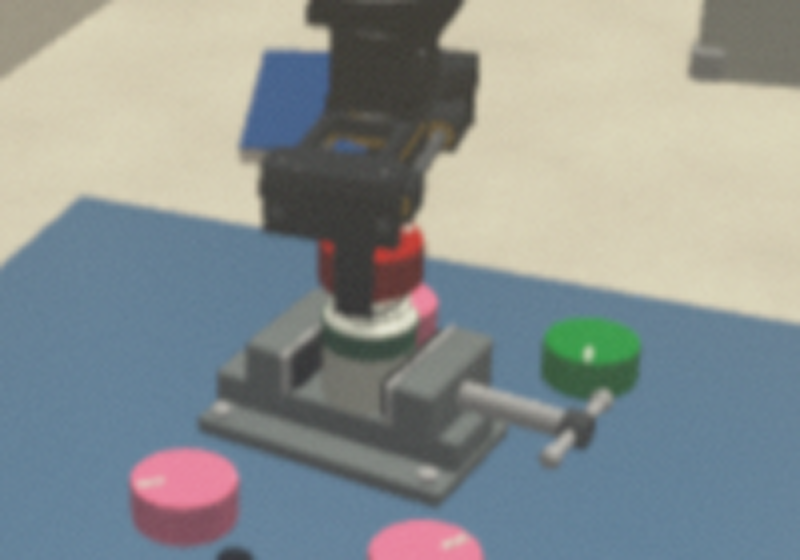

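Picture 7: the lid has risen about 15 mm with the gripper (bottom edge at crop y≈300, was 322), and the neck now shows below it.

Request:
{"api": "apply_moves", "payload": {"deltas": [{"translation": [0,0,0.0003],"turn": [0,0,0.1],"hand": 0.05},{"translation": [0,0,0.0003],"turn": [0,0,0.1],"hand": 0.05},{"translation": [0,0,0.0003],"turn": [0,0,0.1],"hand": 0.05},{"translation": [0,0,0.0003],"turn": [0,0,0.1],"hand": 0.05}]}}

```text
time: 7.7
ee_pos: [0.508, -0.2527, 0.1191]
eef_rot: [-0.239, 0.971, -0.0, -0.0]
ft_force: [0.1, 0.2, -2.2]
width: 0.0593
```

```bash
python3 st.py
```

```text
7.7 pos [ 0.508  -0.2527  0.1191] yaw -2.659 tilt [-0.0004 -0.001 ] j [ 1.13  0.46 -0.93  1.72  0.4   1.16  2.14] F [ 0.1  0.2 -2.2] M [ 0.1  -0.05  0.  ] w 0.0593
```

Moment 0 and Fz about equal to the lid's weight, so it looks free. I raise it slightly as a test.

Request:
{"api": "apply_moves", "payload": {"deltas": [{"translation": [0,0,0.0006],"turn": [0,0,0.05],"hand": 0.05},{"translation": [0,0,0.0006],"turn": [0,0,0.05],"hand": 0.05},{"translation": [0,0,0.0006],"turn": [0,0,0],"hand": 0.05}]}}

```text
time: 8.0
ee_pos: [0.5079, -0.2523, 0.1203]
eef_rot: [-0.286, 0.958, 0.0, -0.0]
ft_force: [0.5, -0.2, -1.3]
width: 0.0593
```

```bash
python3 st.py
```

```text
8.0 pos [ 0.5079 -0.2523  0.1203] yaw -2.561 tilt [-0.0006  0.0001] j [ 1.15  0.47 -0.95  1.72  0.41  1.17  2.23] F [ 0.5 -0.2 -1.3] M [ 0.1  -0.14 -0.01] w 0.0593
```

Request:
{"api": "apply_moves", "payload": {"deltas": [{"translation": [0,0,0.0012],"turn": [0,0,0],"hand": 0.05},{"translation": [0,0,0.0012],"turn": [0,0,0],"hand": 0.05},{"translation": [0,0,0.0012],"turn": [0,0,0],"hand": 0.05}]}}

```text
time: 8.3
ee_pos: [0.5079, -0.2522, 0.1239]
eef_rot: [-0.283, 0.959, 0.0, -0.0]
ft_force: [0.5, 0.2, -2.0]
width: 0.0597
```

```bash
python3 st.py
```

```text
8.3 pos [ 0.5079 -0.2522  0.1239] yaw -2.568 tilt [-0.0009  0.0004] j [ 1.15  0.47 -0.95  1.71  0.41  1.18  2.23] F [ 0.5  0.2 -2. ] M [ 0.16 -0.09  0.04] w 0.0597
```

The lid is free, with only its weight on the wrist. I firm up the grip and lift.

Request:
{"api": "apply_moves", "payload": {"deltas": [{"translation": [0,0,0.004],"turn": [0,0,0],"hand": 0.05},{"translation": [0,0,0.01],"turn": [0,0,0],"hand": 0.05},{"translation": [0,0,0.02],"turn": [0,0,0],"hand": 0.05},{"translation": [0,0,0.025],"turn": [0,0,0],"hand": 0.05},{"translation": [0,0,0.025],"turn": [0,0,0],"hand": 0.05}], "newtons": 30}}

```text
time: 8.8
ee_pos: [0.5063, -0.2512, 0.2101]
eef_rot: [-0.282, 0.959, 0.002, -0.002]
ft_force: [0.3, 0.1, -2.0]
width: 0.0594
```

Request:
{"api": "apply_moves", "payload": {"deltas": [{"translation": [0.002,0.015,0.005],"turn": [0,0,0.03],"hand": 0.05},{"translation": [0.004,0.03,0],"turn": [0,0,0.05],"hand": 0.05},{"translation": [0.004,0.03,0],"turn": [0,0,0.05],"hand": 0.05},{"translation": [0.004,0.03,0],"turn": [0,0,0.05],"hand": 0.05},{"translation": [0.004,0.03,0],"turn": [0,0,0.05],"hand": 0.05}]}}

```text
time: 9.3
ee_pos: [0.5245, -0.107, 0.2169]
eef_rot: [-0.397, 0.918, 0.001, -0.001]
ft_force: [0.0, -0.3, -2.4]
width: 0.0593
```

```bash
python3 st.py
```

```text
9.3 pos [ 0.5245 -0.107   0.2169] yaw -2.325 tilt [-0.0024  0.0004] j [ 1.06  0.33 -1.12  1.68  0.31  1.32  2.27] F [ 0.  -0.3 -2.4] M [ 0.21 -0.13 -0.01] w 0.0593
```

Request:
{"api": "apply_moves", "payload": {"deltas": [{"translation": [0.004,0.03,0],"turn": [0,0,0.06],"hand": 0.05},{"translation": [0.004,0.03,0],"turn": [0,0,0.06],"hand": 0.05},{"translation": [0.004,0.03,0],"turn": [0,0,0.06],"hand": 0.05},{"translation": [0.004,0.03,0],"turn": [0,0,0.06],"hand": 0.05}]}}

```text
time: 9.7
ee_pos: [0.536, 0.0306, 0.2133]
eef_rot: [-0.518, 0.855, 0.002, -0.003]
ft_force: [0.5, -0.2, -2.1]
width: 0.0593
```

```bash
python3 st.py
```

```text
9.7 pos [0.536  0.0306 0.2133] yaw -2.053 tilt [-0.0074 -0.0003] j [ 0.84  0.38 -1.19  1.68  0.36  1.34  2.25] F [ 0.5 -0.2 -2.1] M [ 0.15 -0.14 -0.01] w 0.0593
```

Request:
{"api": "apply_moves", "payload": {"deltas": [{"translation": [0.006,0.028,-0.005],"turn": [0,-0.004,0.05],"hand": 0.05},{"translation": [0.006,0.028,-0.01],"turn": [0,-0.003,0.05],"hand": 0.05},{"translation": [0.006,0.025,-0.015],"turn": [0,0,0.05],"hand": 0.05},{"translation": [0.006,0.018,-0.02],"turn": [0,0,0.05],"hand": 0.05},{"translation": [0,0.005,-0.01],"turn": [0,0,0],"hand": 0.05}]}}

```text
time: 10.2
ee_pos: [0.5512, 0.1585, 0.1494]
eef_rot: [-0.618, 0.786, 0.002, -0.0]
ft_force: [0.3, -0.3, -1.7]
width: 0.0594
```

```bash
python3 st.py
```

```text
10.2 pos [0.5512 0.1585 0.1494] yaw -1.809 tilt [-0.0026  0.0029] j [ 0.53  0.55 -1.15  1.67  0.52  1.28  2.18] F [ 0.3 -0.3 -1.7] M [ 0.16 -0.04  0.01] w 0.0594
```

Request:
{"api": "apply_moves", "payload": {"deltas": [{"translation": [0.008,-0.01,-0.025],"turn": [-0.003,-0.003,0.02],"hand": 0.05},{"translation": [0.001,-0.002,-0.025],"turn": [0,0,0.02],"hand": 0.05},{"translation": [0,0,-0.02],"turn": [0,0,0.02],"hand": 0.05},{"translation": [0,0,-0.012],"turn": [0,0,0],"hand": 0.05},{"translation": [0,0,0],"turn": [0,0,0],"hand": 0.05}]}}

```text
time: 10.7
ee_pos: [0.5527, 0.1546, 0.0625]
eef_rot: [-0.647, 0.763, 0.002, -0.001]
ft_force: [0.7, -0.5, -1.2]
width: 0.0593
```

```bash
python3 st.py; python3 - <<'E'
from h import *
S=camera("side");cv2.imwrite('pics/s5.png',cv2.resize(S[260:380,180:340],(800,600),interpolation=cv2.INTER_CUBIC)[:,:,::-1])
E
```

```text
10.7 pos [0.5527 0.1546 0.0625] yaw -1.735 tilt [-0.0049  0.0016] j [ 0.48  0.65 -1.09  1.74  0.62  1.15  2.19] F [ 0.7 -0.5 -1.2] M [ 0.12 -0.01 -0.04] w 0.0593
```

View pics/s5.png

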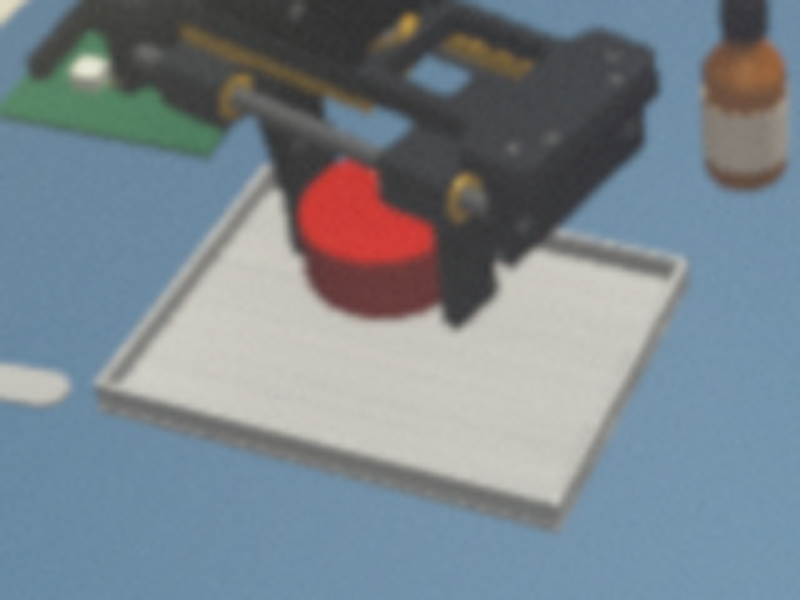

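Picture 8: the lid is level over the tray floor, with fingertips about level with its bottom edge. The tray rim corners at full (200,337), (234,293), (317,312), (292,364) confirm the centre. I centre and lower.

Request:
{"api": "apply_moves", "payload": {"deltas": [{"translation": [0.007,-0.008,-0.01],"turn": [-0.001,-0.005,0],"hand": 0.05},{"translation": [0,0,-0.01],"turn": [0,0,0],"hand": 0.05},{"translation": [0,0,-0.008],"turn": [0,0,0],"hand": 0.05},{"translation": [0,0,-0.004],"turn": [0,0,0],"hand": 0.05},{"translation": [0,0,0],"turn": [0,0,0],"hand": 0.05}]}}

```text
time: 11.25
ee_pos: [0.5622, 0.1463, 0.0314]
eef_rot: [-0.646, 0.763, -0.001, 0.002]
ft_force: [-0.1, 0.8, -1.0]
width: 0.0596
```

```bash
python3 st.py
```

```text
11.25 pos [0.5622 0.1463 0.0314] yaw -1.737 tilt [0.0054 0.0012] j [ 0.47  0.69 -1.05  1.75  0.67  1.1   2.18] F [-0.1  0.8 -1. ] M [ 0.17 -0.   -0.04] w 0.0596
```

Now I ease the grip to 12 N and creep down.

Request:
{"api": "apply_moves", "payload": {"deltas": [{"translation": [0,0,-0.004],"turn": [-0.001,0.004,0],"hand": 0.05},{"translation": [0,0,-0.003],"turn": [0,0,0],"hand": 0.05},{"translation": [0,0,-0.002],"turn": [0,0,0],"hand": 0.05},{"translation": [0,0,0],"turn": [0,0,0],"hand": 0.05}], "newtons": 12}}

```text
time: 11.65
ee_pos: [0.5624, 0.1467, 0.0221]
eef_rot: [-0.646, 0.763, -0.0, 0.001]
ft_force: [0.1, -0.8, -1.7]
width: 0.0593
```

```bash
python3 st.py
```

```text
11.65 pos [0.5624 0.1467 0.0221] yaw -1.737 tilt [0.0016 0.0005] j [ 0.46  0.71 -1.03  1.75  0.68  1.09  2.17] F [ 0.1 -0.8 -1.7] M [ 0.17 -0.02  0.02] w 0.0593
```

Request:
{"api": "apply_moves", "payload": {"deltas": [{"translation": [0,0,-0.001],"turn": [0,0.001,0],"hand": 0.05},{"translation": [0,0,-0.001],"turn": [0,0,0],"hand": 0.05},{"translation": [0,0,-0.001],"turn": [0,0,0],"hand": 0.05}]}}

```text
time: 11.95
ee_pos: [0.5626, 0.1469, 0.0193]
eef_rot: [-0.646, 0.763, -0.0, 0.001]
ft_force: [-0.1, 0.4, -1.3]
width: 0.0591
```

```bash
python3 st.py
```

```text
11.95 pos [0.5626 0.1469 0.0193] yaw -1.737 tilt [0.0011 0.0007] j [ 0.46  0.71 -1.03  1.75  0.69  1.09  2.17] F [-0.1  0.4 -1.3] M [ 0.14  0.02 -0.01] w 0.0591
```

Request:
{"api": "apply_moves", "payload": {"deltas": [{"translation": [0,0,-0.0007],"turn": [0,0,0],"hand": 0.05},{"translation": [0,0,-0.0007],"turn": [0,0,0],"hand": 0.05}]}}

```text
time: 12.15
ee_pos: [0.5626, 0.1469, 0.0179]
eef_rot: [-0.646, 0.763, -0.0, 0.001]
ft_force: [0.5, -0.2, -2.4]
width: 0.0597
```

```bash
python3 st.py
```

```text
12.15 pos [0.5626 0.1469 0.0179] yaw -1.737 tilt [0.0012 0.0008] j [ 0.46  0.71 -1.03  1.75  0.69  1.08  2.17] F [ 0.5 -0.2 -2.4] M [ 0.17 -0.02 -0.02] w 0.0597
```

Request:
{"api": "apply_moves", "payload": {"deltas": [{"translation": [0,0,-0.0005],"turn": [0,0,0],"hand": 0.05},{"translation": [0,0,-0.0005],"turn": [0,0,0],"hand": 0.05}]}}

```text
time: 12.35
ee_pos: [0.5626, 0.1469, 0.0175]
eef_rot: [-0.646, 0.763, -0.0, 0.001]
ft_force: [-3.4, -1.7, 8.5]
width: 0.0595
```

```bash
python3 st.py
```

```text
12.35 pos [0.5626 0.1469 0.0175] yaw -1.737 tilt [0.0012 0.0002] j [ 0.46  0.71 -1.03  1.75  0.69  1.08  2.17] F [-3.4 -1.7  8.5] M [-0.3   0.94  0.05] w 0.0595
```

Touchdown at about 8–10 N. I release to a partial opening and rise straight up.

Request:
{"api": "apply_moves", "payload": {"deltas": [{"translation": [0,0,0.0003],"turn": [0,0,0],"hand": 0.061},{"translation": [0,0,0],"turn": [0,0,0],"hand": 0.064},{"translation": [0,0,0],"turn": [0,0,0],"hand": 0.07},{"translation": [0,0,0],"turn": [0,0,0],"hand": 0.072},{"translation": [0,0,0],"turn": [0,0,0],"hand": 0.072}]}}

```text
time: 12.85
ee_pos: [0.5633, 0.1472, 0.0184]
eef_rot: [-0.646, 0.763, -0.001, 0.001]
ft_force: [0.0, -0.0, 0.4]
width: 0.0709
```

```bash
python3 st.py
```

```text
12.85 pos [0.5633 0.1472 0.0184] yaw -1.737 tilt [0.0027 0.0008] j [ 0.46  0.71 -1.03  1.75  0.69  1.08  2.17] F [ 0.  -0.   0.4] M [ 0.13 -0.02 -0.02] w 0.0709
```

Request:
{"api": "apply_moves", "payload": {"deltas": [{"translation": [0,0,0.008],"turn": [0,0,0],"hand": 0.073},{"translation": [0,0,0.012],"turn": [0,0,0],"hand": 0.075},{"translation": [0,0,0.02],"turn": [0,0,0],"hand": 0.08},{"translation": [0,0,0.04],"turn": [0,0,0],"hand": 0.08},{"translation": [0,0,0.04],"turn": [0,0,0],"hand": 0.08}]}}

```text
time: 13.35
ee_pos: [0.5601, 0.1466, 0.1404]
eef_rot: [-0.647, 0.763, 0.002, -0.002]
ft_force: [0.5, -0.6, 0.7]
width: 0.0796
```

Request:
{"api": "apply_moves", "payload": {"deltas": [{"translation": [-0.02,0,0.045],"turn": [0,0,0],"hand": 0.08},{"translation": [-0.03,0,0.03],"turn": [0,0,0],"hand": 0.08},{"translation": [-0.03,0,0.02],"turn": [0,0,0],"hand": 0.08},{"translation": [0,0,0],"turn": [0,0,0],"hand": 0.08},{"translation": [0,0,0],"turn": [0,0,0],"hand": 0.08}]}}

```text
time: 13.85
ee_pos: [0.4798, 0.1491, 0.2465]
eef_rot: [-0.647, 0.763, -0.002, 0.001]
ft_force: [-0.2, -0.7, -0.7]
width: 0.0801
```

```bash
python3 st.py; python3 - <<'E'
from h import *
S=camera("side");T=camera("top")
cv2.imwrite('pics/fin.png',np.vstack([S[130:390,80:480],T[110:400,80:480]])[:,:,::-1])
E
```

```text
13.85 pos [0.4798 0.1491 0.2465] yaw -1.735 tilt [ 0.0053 -0.0017] j [ 0.81  0.29 -1.37  1.72  0.3   1.37  2.36] F [-0.2 -0.7 -0.7] M [ 0.11 -0.1  -0.01] w 0.0801
```

View pics/fin.png

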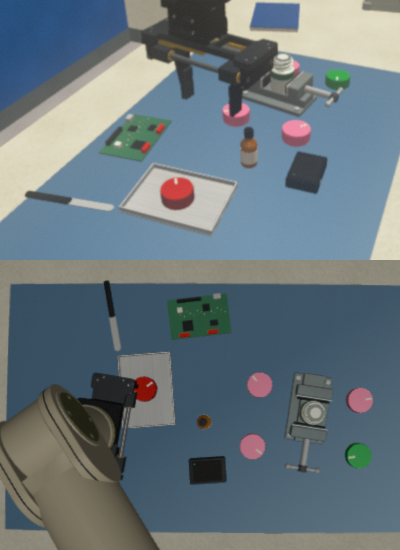

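Picture 9: the lid lies flat and right way up (mark on top) in the tray at side full (257,322). The jar is open in the vise, and the board, adapter, flux bottle and spatula stand where they were. The gripper is clear and at rest, so I hand in.

```bash
python3 -c "
from bench import order;print(order.close_job())"
```

```text
the job is handed in; nothing more can be done
None
```

The red lid is off the jar and lies flat, right way up, near the centre of the steel tray. I handed the job in at about 14 s.

- **Breaking loose:** with a 60 N grip, the lid resisted with up to 1.02 N m in the readings. The moment fell to about 0 after roughly half a radian anticlockwise.
- **Spinning off:** I eased the grip to 20 N and turned it to about 4.7 rad in all while climbing with the thread. The readings between moves stayed within about ±3 N vertically, well under the 45 N limit. The wrist carried only the lid's weight before I lifted.
- **Setting down:** the reading after the last creep was 8.5 N upward, and I then released and backed away. I could not tell whether the lid or a fingertip touched first. If it was a fingertip, the lid dropped about a millimetre at most.
- **Last check:** both final pictures showed the lid in the tray and the jar open in the vise. The board, adapter, flux bottle and spatula had not moved by eye, and the gripper was clear and touching nothing. No check failed or disagreed; forces were read only at the end of each move, so brief peaks in between were not seen.

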